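# Tap the fogger's mist spout home in its rubber socket

## Task

Take the flat-capped mist spout out of the drip rack and set its tapered shank upright in the rubber socket on top of the fogger, pressing it only hand-tight, then let go of it. With the small rubber mallet, tap it down on its cap with two or more separate light taps, lifting the mallet clear between them, until the spout's collar is fully home on the socket's rim; do not push it home by hand or hit it hard. Finish with the mallet put back down on the bench and the other fittings and bench things left alone.

Things in the scene. Friction and masses are not known exactly. Their poses are not given: they have to be found in the camera images.
- spout: White plastic mist spout, 170 g, hanging by its collar upright in a rack hole. From below: tapered shank 40 mm long (25 mm dia tip, chamfered to 31 mm 4 mm up, 34 mm at the collar), collar 52 mm dia, 8 mm thick, round pipe 38 mm dia, flat closed cap 41 mm dia over a ring of dark slots. Origin on the axis at the collar's underside, z up the axis (tip -40, top +70 mm). Grip the pipe from above.
- spout_top (a point): Centre of the flat top of the spout's cap, 70 mm above the collar's underside; this is the face to tap. Axes as the spout's.
- socket (a point): Centre of the socket's mouth, level with its flat rim (113 mm above bench), z up. Socket: white turret, 60 mm dia, on the fogger's lid, with a springy black rubber taper inside. The tip enters within about 3 mm of the axis; the tapers meet with the collar 8 to 12 mm above the rim, then resistance climbs from 4 N to 15 to 23 N. Friction holds it; the rim is a hard stop. Home: spout's origin here.
- fogger: White plastic water basin with a lid, 250 x 190 mm, lid top 68 mm above the bench, fixed to it. Origin at the centre of its underside, z up; the socket's axis is at x = -30, y = -30 mm; a grey filler cap (52 mm dia, 24 mm tall) is at x = 70, y = 45 mm.
- rack: Grey drip rack, fixed, 250 mm (its x) by 80 mm (its y), top 58 mm above the bench, three 42 mm holes along its x at -80, 0 and +80 mm. Origin at the centre of its underside. The spout is in one hole, a slim tapering nozzle (25 mm dia, 85 mm tall) and a low dome-topped bung (44 mm dia, 30 mm tall) in the others.
- mallet: Rubber mallet, 300 g, stood on its soft striking face, which from 4.5 N on gives 1 mm per 5 N (8 mm at most). Head: black cylinder 45 mm dia, 75 mm tall; wooden handle 20 mm dia, level at mid-height, out to 165 mm from the head's axis along its -x. Origin at the centre of the lower face, z up. Grip the head's upper half from above, fingers closing across the handle, and strike with the lower face.
- mallet_head (a point): Centre of the mallet's head, 37.5 mm above its lower face, on the head's axis. Axes as the mallet's.
- slim_nozzle: Slim white nozzle in the rack, to be left alone. Origin at its collar's underside.
- dome_bung: Low dome-topped white bung in the rack, to be left alone. Origin at its collar's underside.
- grain_jar: Amber glass jar, 82 mm dia, 130 mm tall, to be left alone. Origin under its centre.
- spray: Clear bottle, 64 mm dia, 190 mm tall, to be left alone. Origin under its centre.
- dishes: Stack of clear dishes, 90 mm dia, 48 mm tall, to be left alone. Origin under its centre.
- tape: Roll of white tape, 72 mm dia, 24 mm tall, lying flat, to be left alone. Origin under its centre.
- driver: Screwdriver, 180 mm long, lying beside the rack, to be left alone. Handle towards its -x.
Not all that is in view belongs to the job. What is shaped like the spout but orange, turquoise or yellow is not meant.

How it is judged:
By the outcome, as a careful person would: the job done as asked, in the order asked, and still so for the second after the job is handed in, with the robot touching nothing.
It also fails if it takes over 72 s, if anything falls off the work surface, if the arm or the gripper's body presses on something with over 40 N, if the wrist force passes 120 N, or if a joint passes its speed limit or range.

## Robot

A 6-joint arm with a two-finger parallel gripper is mounted at the origin on the work surface. World frame = base frame: x ahead of the robot, y to its left, z up, the work surface at z = 0. Lengths are in m, angles in rad, forces in N, time in s.
With the tool pointing down it reaches from about 0.275 to 0.975 m from the base axis. Payload 8.4 kg.
Tool frame: the origin (TCP) lies at the very end of the fingers, on their centre line; the grasp point (between the pads) lies 19 mm behind it; z points along the fingers, y is the line along which they close (so a half turn about z gives the same grasp; the last joint's range is limited). The gripper opens to 92 mm and grips with 3 to 60 N. Pads are 20 mm wide; open, the fingers measure 128 mm over their backs; the gripper's body (75 mm by 189 mm) begins 69 mm behind the grasp point.
Start: joints at [-0.002, 0.353, 1.633, -0, 1.155, -0.002], TCP at [0.625, -0, 0.177] pointing down, gripper open.
Joint ranges: [-2.63, 2.63], [-0.92, 2.1], [0.06, 2.66], [-1.3, 4.44], [0, 2.69], [-3.02, 3.02]. Speed limits (rad/s): [2.22, 2.22, 2.79, 3.14, 3.14, 3.14].

## Interface

Orientations are given as a rotation vector (axis times angle).
In Python, from workcell import sense, capture, camera_params, job_done gives the robot as it stands.
- The arm moves only by the tool servo_tool, never from a script. Its argument "increments" is a list of rows, each an object with "xyz": the shift along the tool's x, y, z as a fraction of full scale, a list of three; "yaw": the turn about the tool's z as a fraction of full scale; "fingers": the opening in per cent of the stroke, from 0 (shut) to 100 (fully open). In form: [{"xyz": [x, y, z], "yaw": yaw, "fingers": fingers}, ...]. A call has exactly 5 rows; each row shifts and turns the commanded pose from where the row before left it, along the tool's axes as they then stand; what a row does not reach is not made up. Full scale, the value 1, is 25 mm for a shift and 0.12 rad for a turn. A row lasts 1/10 s, in which the tool goes at most 50 mm and 8.59 degrees, less where a joint would pass 70% of its speed; a pose out of reach is approached as far as the arm can. A call with a number of a shift or a turn outside -1 to 1 is refused whole. A call with a gripper value outside its range is refused whole. The fingers move at their own pace and stop on an object; "force" is the grip in N (left out, the last holds). Time passes only in rows, so rows that do not move let the fingers close, or fill a call up. It gives the time, the measured TCP pose, the force, the opening and the grip force at its end, in the units of the state.
- sense(): the state, without advancing time (a new reading comes with each control period).
- capture(name): name is "scene" or "side" or "wrist"; returns the picture (480x640x3 uint8, blue, green, red); there is no depth.
- camera_params(name): a dict with "camera_matrix" (3x3 intrinsics, pixels), "D" ([k1, k2, p1, p2, k3] as OpenCV has them; the pictures are not rectified), "rvec" (rotation vector, rad) and "tvec" (3), from world to camera coordinates, as OpenCV has them. Camera axes: x right, y down, z forward; pixel columns grow to the right and rows downward; lengths in m; the calibration is good to about 2 mm. A picture is of the moment at which its call begins: read the wrist's pose just before it. camera_params takes no time and is no camera call; for the wrist camera it gives the pose at the moment of the call.
- job_done(): hands the job in; it is judged then, once.
The state is a dict: "time_s": time; "joints": joint angles; "dq": joint speeds; "tau": joint torques, N m; "tcp_pos": TCP position; "tcp_rot": TCP orientation; "ft_force": force on the tool from outside, world axes, zero at the start; "moment": the same for the moment, N m; "grip_width": opening from 0.0 (shut) to 1.0 (fully open); "finger_force": force on a finger pad.
Only numpy, scipy, OpenCV 4.12 (cv2) and the standard library are available. Lean on these libraries where they do the work, as an engineer would, in place of code of your own. Each camera call takes 0.05 s, during which the arm holds its last target. There are 200 camera calls.

## Working session

There is one attempt and no reset: what is moved stays moved. The work goes in short steps, Python scripts to look and compute and a tool call to move; the robot and the scene stay as the last step left them, time stands still between calls to the robot, and variables do not carry over. Pictures are saved under pics/ and viewed, at most 10 in all, crops included, and the job is handed in when it is done.

Besides the shell and the picture viewer there is one more tool, called after ">>>" in YAML: its name, and indented under it one key for each argument. servo_tool: Moves the arm, as the interface text tells. Shift numbers are shares of 25 mm and turn numbers shares of 0.12 rad, none past 1 either way. Its arguments: {"type":"object","properties":{"increments":{"type":"array","items":{"type":"object","properties":{"xyz":{"type":"array","items":{"type":"number","minimum":-1,"maximum":1}},"yaw":{"type":"number","minimum":-1,"maximum":1},"fingers":{"type":"number"}}}},"force":{"type":"number"}},"required":["increments"]}

```bash
mkdir -p pics
cat > h.py <<'E'
import numpy as np,cv2
from workcell import sense,capture,camera_params
def P(n):
    c=camera_params(n);R=cv2.Rodrigues(np.array(c['rvec'],float))[0]
    return np.array(c['camera_matrix'],float),np.array(c['D'],float),R,np.array(c['tvec'],float).ravel()
def ray(n,u,v,p=None):
    K,D,R,t=p or P(n)
    x=cv2.undistortPoints(np.array([[[u,v]]],float),K,D).ravel()
    return -R.T@t,R.T@np.array([x[0],x[1],1])
def atz(n,u,v,z,p=None):
    o,d=ray(n,u,v,p);return o+d*(z-o[2])/d[2]
def proj(n,X,p=None):
    K,D,R,t=p or P(n)
    return cv2.projectPoints(np.array(X,float).reshape(-1,1,3),cv2.Rodrigues(R)[0],t,K,D)[0].reshape(-1,2)
def tri(rs):
    A=0;b=0
    for o,d in rs:
        d=d/np.linalg.norm(d);M=np.eye(3)-np.outer(d,d);A=A+M;b=b+M@o
    return np.linalg.solve(A,b)
E
python3 - <<'E'
from h import *
a=[]
for n in("scene","side"):
    i=capture(n);cv2.imwrite(f'pics/{n}0.png',i)
    K,D,R,t=P(n);print(n,K[0,0],-R.T@t,R[2])
i=capture("wrist");cv2.imwrite('pics/wrist0.png',i);K,D,R,t=P("wrist");print(K[0,0],-R.T@t,R)
s=sense();print(s)
E
```

```text
scene 546.7484520917726 [ 1.02855472 -0.68028687  1.16909982] [-0.37313608  0.45572516 -0.80813615]
side 516.5249121879281 [ 0.19870768 -0.89316016  0.94339511] [ 0.27774143  0.67444898 -0.68408937]
386.41296554620317 [0.62526029 0.07457182 0.38359385] [[ 9.99999382e-01  2.58336096e-04 -1.08171744e-03]
 [ 5.34472240e-04 -9.64596257e-01  2.63730497e-01]
 [-9.75289484e-04 -2.63730913e-01 -9.64595799e-01]]
{'time_s': 0.15, 'joints': array([-2.40772490e-03,  3.53535314e-01,  1.63392580e+00,  1.09470076e-05,
        1.15519985e+00, -2.37466254e-03]), 'dq': array([-0.00034054, -0.00332884, -0.00024656,  0.00077829, -0.00079959,
        0.00017298]), 'tau': array([-8.47799656e-04, -5.94210899e+01, -3.34467816e+01,  6.96930941e-02,
        2.04021111e-02, -8.35750166e-05]), 'tcp_pos': array([6.24597777e-01, 1.12817322e-07, 1.76923326e-01]), 'tcp_rot': array([-2.22094251e+00, -2.22085926e+00,  1.17232802e-03]), 'ft_force': array([ 0.56703281,  0.20316656, -0.40165913]), 'moment': array([-0.00154542, -0.01614477,  0.00264629]), 'finger_force': 0.0, 'grip_width': 1.0007929512271037}
```

View pics/scene0.png

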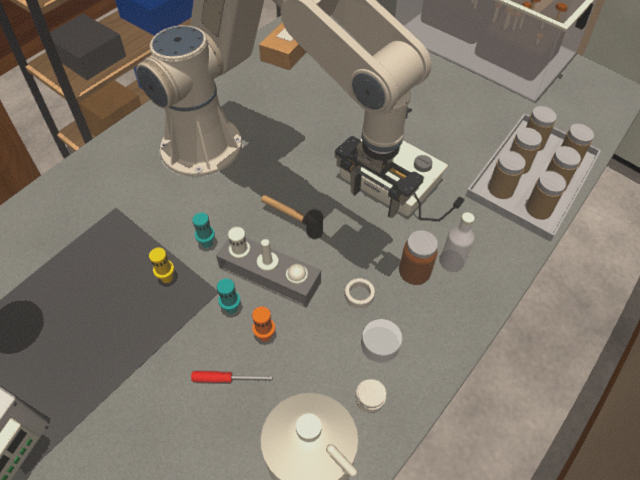

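View pics/side0.png

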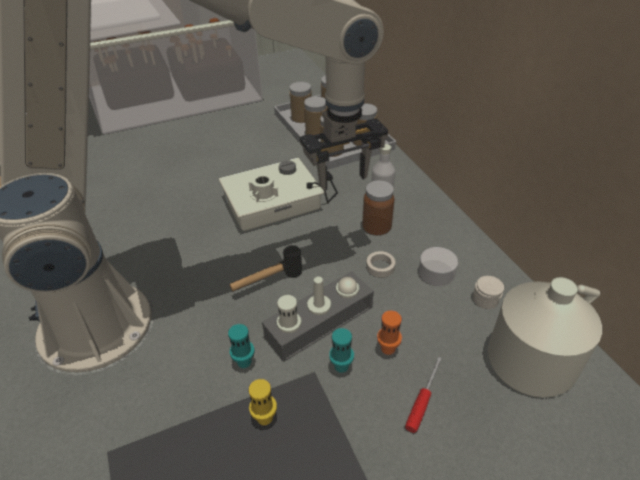

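Scene: spout cap top at (237,233), mallet head top at (315,214), slim nozzle at (266,240), bung at (297,271). The fogger is behind the gripper. Side: spout cap (287,302), mallet head top (292,252), socket mouth (262,180), filler cap (287,166), rack from (265,325) to (372,290).

Run:
```python
from h import *
T=lambda a,b:tri([ray("scene",*a),ray("side",*b)]).round(3)
print("spout top",T((237,233),(287,302)))
print("nozzle top",T((266,240),(319,280)))
print("bung top",T((297,268),(347,283)))
print("mallet top",T((315,213),(292,251)), "handle end",T((264,200),(234,287)))
print("socket side", atz("side",262,180,.113),"filler",atz("side",287,166,.092), "filler scene",atz("scene",423,160,.092))
print("orange top",T((262,312),(391,318)),"turq",T((202,218),(239,332)),T((227,285),(342,337)))
print("fog corners",[atz("side",u,v,.068).round(3) for u,v in((220,182),(235,216),(322,192),(303,162))])
```

```text
spout top [ 0.395 -0.219  0.127]
nozzle top [ 0.473 -0.201  0.144]
bung top [ 0.549 -0.183  0.081]
mallet top [ 0.474 -0.028  0.076] handle end [ 0.319 -0.054  0.039]
socket side [0.48841878 0.22440515 0.113     ] filler [0.5828342  0.28695401 0.092     ] filler scene [0.58854776 0.29568897 0.092     ]
orange top [ 0.578 -0.331  0.11 ] turq [ 0.284 -0.235  0.106] [ 0.468 -0.33   0.105]
fog corners [array([0.392, 0.326, 0.068]), array([0.388, 0.163, 0.068]), array([0.638, 0.162, 0.068]), array([0.644, 0.32 , 0.068])]
```

View pics/wrist0.png

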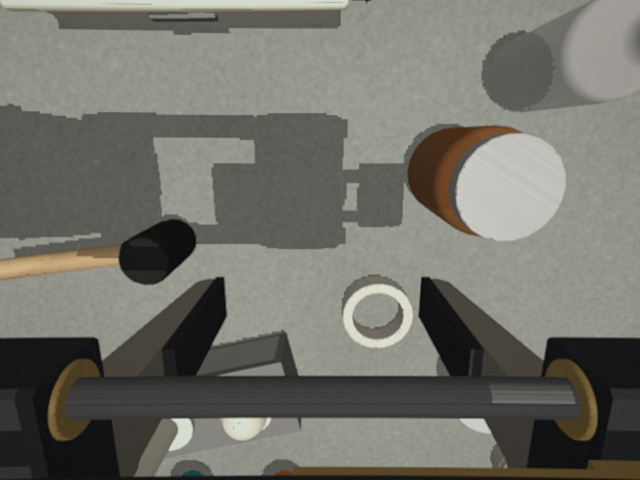

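The wrist view shows the mallet head near (155,250) with its handle to the left, the tape at (378,312), and rack parts at the bottom. I'm moving above the spout, then turning to close across the rack.

>>> servo_tool:
  increments:
    - {"xyz": [-0.88, -0.92, -0.3]}
    - {"xyz": [-0.88, -0.92, -0.3]}
    - {"xyz": [-0.88, -0.92, -0.3]}
    - {"xyz": [-0.88, -0.92, -0.3]}
    - {"xyz": [-0.88, -0.92, -0.3]}

```text
schema error: expected keys xyz, yaw, fingers
```

>>> servo_tool:
  increments:
    - {"xyz": [-0.88, -0.92, 0], "fingers": 100}
    - {"xyz": [-0.88, -0.92, 0]}
    - {"xyz": [-0.88, -0.92, 0]}
    - {"xyz": [-0.88, -0.92, 0]}
    - {"xyz": [-0.88, -0.92, 0]}

```text
schema error: expected keys xyz, yaw, fingers
```

>>> servo_tool:
  increments:
    - {"xyz": [0, 0, 0], "yaw": 1}
    - {"xyz": [0, 0, 0], "yaw": 1}
    - {"xyz": [0, 0, 0], "yaw": 1}
    - {"xyz": [0, 0, 0], "yaw": 1}
    - {"xyz": [0, 0, 0], "yaw": 1}

```text
schema error: expected keys xyz, yaw, fingers
```

>>> servo_tool:
  increments:
    - {"xyz": [0, 0, 0], "yaw": 1}
    - {"xyz": [0, 0, 0], "yaw": 1}
    - {"xyz": [0, 0, 0], "yaw": 1}
    - {"xyz": [0, 0, 0], "yaw": 1}
    - {"xyz": [0, 0, 0], "yaw": 1}

```text
schema error: expected keys xyz, yaw, fingers
```

>>> servo_tool:
  increments:
    - {"xyz": [0, 0, 0], "yaw": 1}
    - {"xyz": [0, 0, 0], "yaw": 0.2}
    - {"xyz": [0, 0, 0]}
    - {"xyz": [0, 0, 0]}
    - {"xyz": [0, 0, 0]}

```text
schema error: expected keys xyz, yaw, fingers
```

```bash
cat >> h.py <<'E'
def st():
    s=sense();R=cv2.Rodrigues(np.array(s['tcp_rot']))[0]
    print('t',round(s['time_s'],2),'tcp',s['tcp_pos'].round(4),'toolx deg',np.degrees(np.arctan2(R[1,0],R[0,0])).round(1),'f',s['ft_force'].round(1),'w',round(s['grip_width'],3),'ff',round(s['finger_force'],1))
    return s,R
def go(target):
    s,R=st();print('units to',target,(R.T@(np.array(target)-s['tcp_pos'])/.025).round(2))
E
python3 - <<'E'
from h import *
st()
print(proj("wrist",[[.395,-.219,.128]]))
w=capture("wrist");s=capture("side");c=capture("scene")
cv2.imwrite('pics/w1.png',w);cv2.imwrite('pics/s1.png',s)
cr=lambda i,x,y:cv2.resize(i[y:y+75,x:x+100],(400,300),interpolation=2)
o=np.vstack([np.hstack([cr(c,360,120),cr(s,215,145)]),cv2.resize(w,(800,600))[:300]*0])
o[300:,:400]=cv2.resize(w,(400,300));o[300:,400:]=cr(c,270,185)
cv2.imwrite('pics/m1.png',o)
E
```

```text
t 0.15 tcp [0.6246 0.     0.1769] toolx deg 90.0 f [ 0.6  0.2 -0.4] w 1.001 ff 0.0
[[ 40.90591505 503.61075523]]
```

View pics/m1.png

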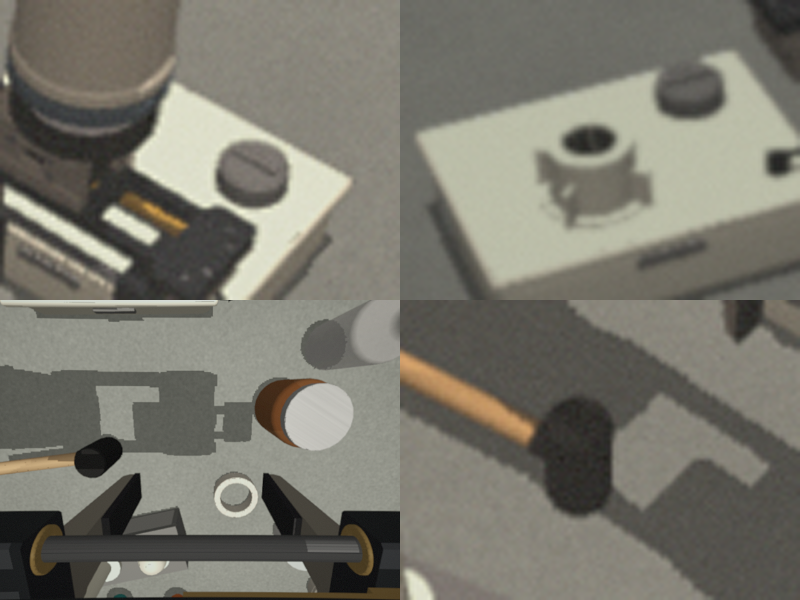

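The moves were refused because every row needs all three keys. The crop confirms the socket mouth at side (262,180). I'll send them again.

>>> servo_tool:
  increments:
    - {"xyz": [-0.88, -0.92, -0.3], "yaw": 0, "fingers": 100}
    - {"xyz": [-0.88, -0.92, -0.3], "yaw": 0, "fingers": 100}
    - {"xyz": [-0.88, -0.92, -0.3], "yaw": 0, "fingers": 100}
    - {"xyz": [-0.88, -0.92, -0.3], "yaw": 0, "fingers": 100}
    - {"xyz": [-0.88, -0.92, -0.3], "yaw": 0, "fingers": 100}

```text
time_s: 0.8
tcp_pos: [0.509, -0.1107, 0.2153]
tcp_rot: [2.221, 2.222, -0.0]
ft_force: [-0.0, -0.2, -0.3]
grip_width: 0.999
finger_force: 0.0
```

>>> servo_tool:
  increments:
    - {"xyz": [-0.88, -0.92, 0], "yaw": 0, "fingers": 100}
    - {"xyz": [-0.88, -0.92, 0], "yaw": 0, "fingers": 100}
    - {"xyz": [-0.88, -0.92, 0], "yaw": 0, "fingers": 100}
    - {"xyz": [-0.88, -0.92, 0], "yaw": 0, "fingers": 100}
    - {"xyz": [-0.88, -0.92, 0], "yaw": 0, "fingers": 100}

```text
time_s: 1.3
tcp_pos: [0.394, -0.2207, 0.2151]
tcp_rot: [2.221, 2.221, 0.0]
ft_force: [0.2, 0.1, 0.3]
grip_width: 0.999
finger_force: 0.0
```

>>> servo_tool:
  increments:
    - {"xyz": [0, 0, 0], "yaw": 1, "fingers": 100}
    - {"xyz": [0, 0, 0], "yaw": 1, "fingers": 100}
    - {"xyz": [0, 0, 0], "yaw": 1, "fingers": 100}
    - {"xyz": [0, 0, 0], "yaw": 1, "fingers": 100}
    - {"xyz": [0, 0, 0], "yaw": 1, "fingers": 100}

```text
time_s: 1.8
tcp_pos: [0.3949, -0.22, 0.2151]
tcp_rot: [2.782, 1.459, 0.0]
ft_force: [0.4, -0.0, 0.0]
grip_width: 1.0
finger_force: 0.0
```

>>> servo_tool:
  increments:
    - {"xyz": [0, 0, 0], "yaw": 1, "fingers": 100}
    - {"xyz": [0, 0, 0], "yaw": 1, "fingers": 100}
    - {"xyz": [0, 0, 0], "yaw": 1, "fingers": 100}
    - {"xyz": [0, 0, 0], "yaw": 1, "fingers": 100}
    - {"xyz": [0, 0, 0], "yaw": 1, "fingers": 100}

```text
time_s: 2.3
tcp_pos: [0.395, -0.22, 0.215]
tcp_rot: [3.089, 0.571, 0.0]
ft_force: [-0.0, -0.3, -0.8]
grip_width: 1.003
finger_force: 0.0
```

>>> servo_tool:
  increments:
    - {"xyz": [0, 0, 0], "yaw": 1, "fingers": 100}
    - {"xyz": [0, 0, 0], "yaw": 0.2, "fingers": 100}
    - {"xyz": [0, 0, 0], "yaw": 0, "fingers": 100}
    - {"xyz": [0, 0, 0], "yaw": 0, "fingers": 100}
    - {"xyz": [0, 0, 0], "yaw": 0, "fingers": 100}

```text
time_s: 2.8
tcp_pos: [0.395, -0.22, 0.215]
tcp_rot: [3.121, 0.358, 0.0]
ft_force: [-0.1, 0.0, 0.6]
grip_width: 1.004
finger_force: 0.0
```

Run:
```python
from h import *
st()
np.save('pw1.npy',np.array(P("wrist"),dtype=object),allow_pickle=True)
w=capture("wrist");s=capture("side");c=capture("scene")
print(proj("wrist",[[.395,-.219,.128]]))
cv2.imwrite('pics/s2.png',s);cv2.imwrite('pics/c2.png',c)
cr=lambda i,x,y:cv2.resize(i[y:y+75,x:x+100],(400,300),interpolation=2)
cv2.imwrite('pics/m2.png',np.vstack([np.hstack([cr(c,340,130),cr(s,240,270)]),np.hstack([cv2.resize(w,(400,300),interpolation=cv2.INTER_AREA),cr(c,190,205)])]))
```

```text
t 2.8 tcp [ 0.395 -0.22   0.215] toolx deg 13.1 f [-0.1  0.   0.6] w 1.004 ff 0.0
[[321.34539958 232.7193048 ]]
```

View pics/m2.png

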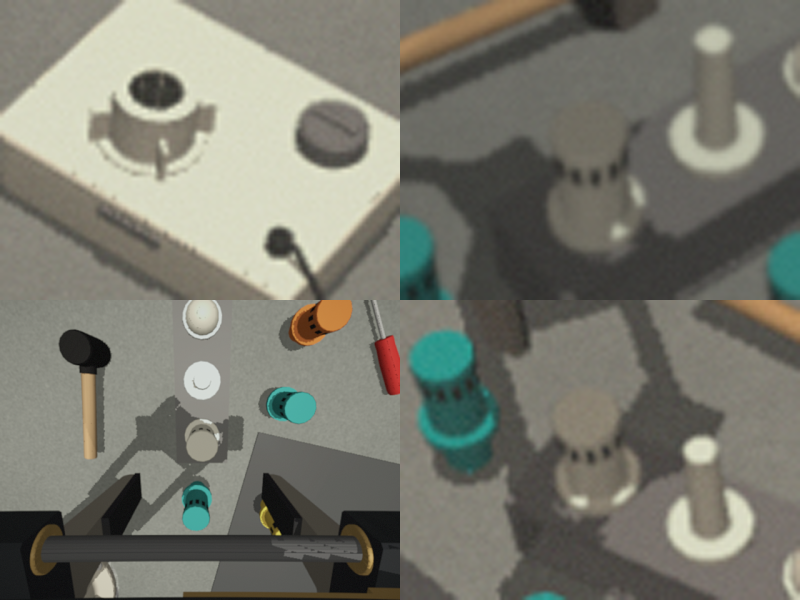

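In the wrist view the cap centre is at about (323,232), which matches the prediction to about 1 mm. The socket mouth is at scene (379,152). I'm descending, gripping and lifting.

>>> servo_tool:
  increments:
    - {"xyz": [0, 0, 0.8], "yaw": 0, "fingers": 100}
    - {"xyz": [0, 0, 0.8], "yaw": 0, "fingers": 100}
    - {"xyz": [0, 0, 0.8], "yaw": 0, "fingers": 100}
    - {"xyz": [0, 0, 0.8], "yaw": 0, "fingers": 100}
    - {"xyz": [0, 0, 0.8], "yaw": 0, "fingers": 100}

```text
time_s: 3.45
tcp_pos: [0.3951, -0.22, 0.1143]
tcp_rot: [3.121, 0.356, 0.0]
ft_force: [-0.6, 0.9, -0.0]
grip_width: 1.002
finger_force: 0.0
```

>>> servo_tool:
  increments:
    - {"xyz": [0, 0, 0.6], "yaw": 0, "fingers": 100}
    - {"xyz": [0, 0, 0.6], "yaw": 0, "fingers": 100}
    - {"xyz": [0, 0, 0.48], "yaw": 0, "fingers": 100}
    - {"xyz": [0, 0, 0], "yaw": 0, "fingers": 100}
    - {"xyz": [0, 0, 0], "yaw": 0, "fingers": 36}
  force: 25

```text
time_s: 3.95
tcp_pos: [0.3951, -0.22, 0.0731]
tcp_rot: [-3.121, -0.356, 0.0]
ft_force: [0.7, -0.1, 0.6]
grip_width: 0.936
finger_force: 0.0
```

>>> servo_tool:
  increments:
    - {"xyz": [0, 0, 0], "yaw": 0, "fingers": 30}
    - {"xyz": [0, 0, 0], "yaw": 0, "fingers": 30}
    - {"xyz": [0, 0, 0], "yaw": 0, "fingers": 30}
    - {"xyz": [0, 0, 0], "yaw": 0, "fingers": 30}
    - {"xyz": [0, 0, 0], "yaw": 0, "fingers": 30}

```text
time_s: 4.45
tcp_pos: [0.3951, -0.22, 0.0731]
tcp_rot: [3.121, 0.355, 0.0]
ft_force: [0.8, -0.0, 0.2]
grip_width: 0.501
finger_force: 0.0
```

Run:
```python
from h import *
st()
print("socket",tri([ray("scene",379,152),ray("side",262,180)]),atz("scene",379,152,.113),atz("side",262,180,.113))
```

```text
t 4.45 tcp [ 0.3951 -0.22    0.0731] toolx deg 13.0 f [ 0.8 -0.   0.2] w 0.501 ff 0.0
socket [0.48873859 0.22526197 0.11214046] [0.48931366 0.22429198 0.113     ] [0.48841878 0.22440515 0.113     ]
```

>>> servo_tool:
  increments:
    - {"xyz": [0, 0, 0], "yaw": 0, "fingers": 30}
    - {"xyz": [0, 0, 0], "yaw": 0, "fingers": 30}
    - {"xyz": [0, 0, 0], "yaw": 0, "fingers": 30}
    - {"xyz": [0, 0, 0], "yaw": 0, "fingers": 30}
    - {"xyz": [0, 0, 0], "yaw": 0, "fingers": 30}

```text
time_s: 4.95
tcp_pos: [0.3951, -0.2201, 0.073]
tcp_rot: [3.121, 0.355, 0.0]
ft_force: [-0.1, -0.8, 1.2]
grip_width: 0.408
finger_force: 25.0
```

>>> servo_tool:
  increments:
    - {"xyz": [0, 0, -0.4], "yaw": 0, "fingers": 30}
    - {"xyz": [0, 0, -0.6], "yaw": 0, "fingers": 30}
    - {"xyz": [0, 0, -0.8], "yaw": 0, "fingers": 30}
    - {"xyz": [0, 0, -0.8], "yaw": 0, "fingers": 30}
    - {"xyz": [0, 0, -0.8], "yaw": 0, "fingers": 30}

```text
time_s: 5.45
tcp_pos: [0.3946, -0.2197, 0.1591]
tcp_rot: [-3.121, -0.355, 0.001]
ft_force: [0.8, -0.6, -1.1]
grip_width: 0.403
finger_force: 25.0
```

>>> servo_tool:
  increments:
    - {"xyz": [0, 0, -0.8], "yaw": 0, "fingers": 30}
    - {"xyz": [0, 0, -0.8], "yaw": 0, "fingers": 30}
    - {"xyz": [0, 0, -0.6], "yaw": 0, "fingers": 30}
    - {"xyz": [0, 0, -0.2], "yaw": 0, "fingers": 30}
    - {"xyz": [0, 0, 0], "yaw": 0, "fingers": 30}

```text
time_s: 5.95
tcp_pos: [0.3952, -0.22, 0.2186]
tcp_rot: [3.121, 0.355, 0.001]
ft_force: [-0.5, 0.1, -2.0]
grip_width: 0.405
finger_force: 25.0
```

Run:
```python
from h import *
go([.489,.2245,.21])
```

```text
t 5.95 tcp [ 0.3952 -0.22    0.2186] toolx deg 13.0 f [-0.5  0.1 -2. ] w 0.405 ff 25.0
units to [0.489, 0.2245, 0.21] [  7.66 -16.48   0.34]
```

>>> servo_tool:
  increments:
    - {"xyz": [0.2, -0.5, 0], "yaw": 0, "fingers": 30}
    - {"xyz": [0.4, -0.85, 0], "yaw": 0, "fingers": 30}
    - {"xyz": [0.4, -0.85, 0], "yaw": 0, "fingers": 30}
    - {"xyz": [0.4, -0.85, 0], "yaw": 0, "fingers": 30}
    - {"xyz": [0.4, -0.85, 0], "yaw": 0, "fingers": 30}

```text
time_s: 6.45
tcp_pos: [0.4162, -0.113, 0.2169]
tcp_rot: [-3.12, -0.355, 0.003]
ft_force: [-0.1, -0.2, -1.7]
grip_width: 0.408
finger_force: 25.0
```

>>> servo_tool:
  increments:
    - {"xyz": [0.4, -0.85, 0], "yaw": 0, "fingers": 30}
    - {"xyz": [0.4, -0.85, 0], "yaw": 0, "fingers": 30}
    - {"xyz": [0.4, -0.85, 0], "yaw": 0, "fingers": 30}
    - {"xyz": [0.4, -0.85, 0], "yaw": 0, "fingers": 30}
    - {"xyz": [0.4, -0.85, 0], "yaw": 0, "fingers": 30}

```text
time_s: 6.95
tcp_pos: [0.4408, 0.0016, 0.2169]
tcp_rot: [-3.121, -0.356, 0.003]
ft_force: [0.5, 0.2, -1.0]
grip_width: 0.404
finger_force: 25.0
```

>>> servo_tool:
  increments:
    - {"xyz": [0.4, -0.85, 0], "yaw": 0, "fingers": 30}
    - {"xyz": [0.4, -0.85, 0], "yaw": 0, "fingers": 30}
    - {"xyz": [0.4, -0.85, 0], "yaw": 0, "fingers": 30}
    - {"xyz": [0.4, -0.85, 0], "yaw": 0, "fingers": 30}
    - {"xyz": [0.4, -0.85, 0], "yaw": 0, "fingers": 30}

```text
time_s: 7.45
tcp_pos: [0.4655, 0.1162, 0.2169]
tcp_rot: [3.121, 0.356, -0.003]
ft_force: [0.6, 0.4, -2.3]
grip_width: 0.404
finger_force: 25.0
```

>>> servo_tool:
  increments:
    - {"xyz": [0.4, -0.85, 0], "yaw": 0, "fingers": 30}
    - {"xyz": [0.4, -0.85, 0], "yaw": 0, "fingers": 30}
    - {"xyz": [0.4, -0.85, 0], "yaw": 0, "fingers": 30}
    - {"xyz": [0.4, -0.85, 0], "yaw": 0, "fingers": 30}
    - {"xyz": [0.2, -0.5, 0], "yaw": 0, "fingers": 30}

```text
time_s: 7.95
tcp_pos: [0.4876, 0.2216, 0.2168]
tcp_rot: [3.121, 0.357, -0.003]
ft_force: [0.8, -0.4, -1.5]
grip_width: 0.406
finger_force: 25.0
```

Run:
```python
from h import *
go([.489,.2245,.21])
s,_=st();t=s['tcp_pos']
for n in("side","scene"): print(n,'tip',proj(n,[t-[0,0,.053],t+[0,0,.057],[.489,.2245,.113]]).round(1).tolist())
print('wrist socket',proj("wrist",[[.489,.2245,.113]]))
w=capture("wrist");s=capture("side");c=capture("scene")
cr=lambda i,x,y:cv2.resize(i[y:y+75,x:x+100],(400,300),interpolation=2)
cv2.imwrite('pics/m3.png',np.vstack([np.hstack([cr(c,330,100),cr(s,212,120)]),np.hstack([cv2.resize(w,(400,300),interpolation=cv2.INTER_AREA),cv2.resize(w[140:290,220:420],(400,300))])]))
```

```text
t 7.95 tcp [0.4876 0.2216 0.2168] toolx deg 13.1 f [ 0.8 -0.4 -1.5] w 0.406 ff 25.0
units to [0.489, 0.2245, 0.21] [ 0.08 -0.1   0.27]
t 7.95 tcp [0.4876 0.2216 0.2168] toolx deg 13.1 f [ 0.8 -0.4 -1.5] w 0.406 ff 25.0
side tip [[260.2, 165.0], [255.7, 128.1], [262.2, 179.9]]
scene tip [[379.5, 138.6], [383.4, 106.5], [379.0, 151.9]]
wrist socket [[319.57485347 225.35045529]]
```

View pics/m3.png

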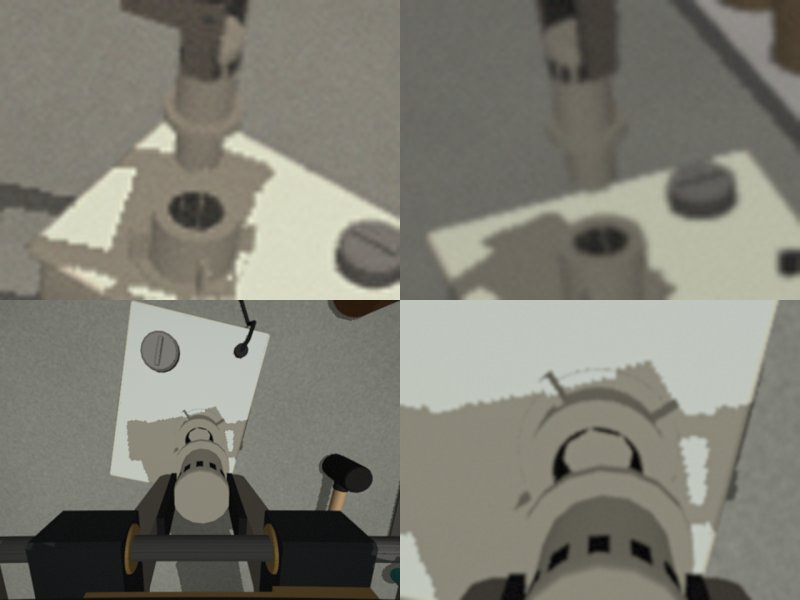

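The tip at scene (380,140) and side (260,165) sits over the mouth at (379,152) and (262,180), so it is aligned to about 2 mm. I'm correcting that and lowering.

>>> servo_tool:
  increments:
    - {"xyz": [0.08, -0.1, 0.3], "yaw": 0, "fingers": 30}
    - {"xyz": [0, 0, 0.4], "yaw": 0, "fingers": 30}
    - {"xyz": [0, 0, 0.4], "yaw": 0, "fingers": 30}
    - {"xyz": [0, 0, 0.4], "yaw": 0, "fingers": 30}
    - {"xyz": [0, 0, 0], "yaw": 0, "fingers": 30}

```text
time_s: 8.6
tcp_pos: [0.4887, 0.2218, 0.1785]
tcp_rot: [3.121, 0.355, -0.005]
ft_force: [-0.4, -0.7, -1.8]
grip_width: 0.406
finger_force: 25.0
```

>>> servo_tool:
  increments:
    - {"xyz": [0, 0, 0.2], "yaw": 0, "fingers": 30}
    - {"xyz": [0, 0, 0.2], "yaw": 0, "fingers": 30}
    - {"xyz": [0, 0, 0.2], "yaw": 0, "fingers": 30}
    - {"xyz": [0, 0, 0.2], "yaw": 0, "fingers": 30}
    - {"xyz": [0, 0, 0], "yaw": 0, "fingers": 30}

```text
time_s: 9.1
tcp_pos: [0.4908, 0.2238, 0.1613]
tcp_rot: [-3.12, -0.355, -0.003]
ft_force: [-1.4, 2.1, 6.2]
grip_width: 0.408
finger_force: 25.0
```

Run:
```python
from h import *
s,_=st();t=s['tcp_pos'];print(s['moment'].round(3))
w=capture("wrist");s=capture("side");c=capture("scene");st()
for n in("side","scene"): print(n,proj(n,[t-[0,0,.015],t+[0,0,.055],[.489,.2245,.113]]).round(1).tolist())
cr=lambda i,x,y:cv2.resize(i[y:y+75,x:x+100],(400,300),interpolation=2)
cv2.imwrite('pics/m4.png',np.vstack([np.hstack([cr(c,330,100),cr(s,212,120)]),np.hstack([cv2.resize(w,(400,300),interpolation=cv2.INTER_AREA),cv2.resize(w[140:290,220:420],(400,300))])]))
```

```text
t 9.1 tcp [0.4908 0.2238 0.1613] toolx deg 13.0 f [-1.4  2.1  6.2] w 0.408 ff 25.0
[ 0.631  0.482 -0.021]
t 9.25 tcp [0.4906 0.2237 0.1614] toolx deg 13.0 f [-1.4  2.2  5. ] w 0.406 ff 25.0
side [[261.7, 169.7], [259.0, 147.2], [262.2, 179.9]]
scene [[380.4, 143.5], [382.8, 123.9], [379.0, 151.9]]
```

View pics/m4.png

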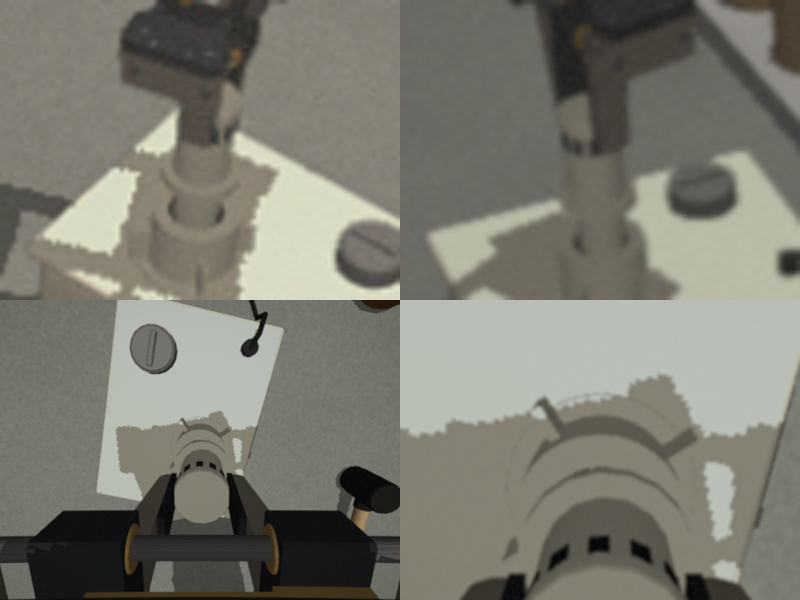

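The tip has entered but is off-centre. The wall pushes it towards (-x, +y), and the moment agrees. I'm shifting about 2 mm that way while easing the pressure.

>>> servo_tool:
  increments:
    - {"xyz": [0, 0, -0.1], "yaw": 0, "fingers": 30}
    - {"xyz": [-0.05, -0.08, 0], "yaw": 0, "fingers": 30}
    - {"xyz": [0, 0, 0], "yaw": 0, "fingers": 30}
    - {"xyz": [0, 0, 0], "yaw": 0, "fingers": 30}
    - {"xyz": [0, 0, 0], "yaw": 0, "fingers": 30}

```text
time_s: 9.75
tcp_pos: [0.4881, 0.2242, 0.1628]
tcp_rot: [3.121, 0.356, -0.0]
ft_force: [0.7, -0.9, -1.7]
grip_width: 0.406
finger_force: 25.0
```

>>> servo_tool:
  increments:
    - {"xyz": [0, 0, 0.1], "yaw": 0, "fingers": 30}
    - {"xyz": [0, 0, 0.1], "yaw": 0, "fingers": 30}
    - {"xyz": [0, 0, 0], "yaw": 0, "fingers": 30}
    - {"xyz": [0, 0, 0], "yaw": 0, "fingers": 30}
    - {"xyz": [0, 0, 0], "yaw": 0, "fingers": 30}

```text
time_s: 10.25
tcp_pos: [0.4881, 0.2244, 0.1578]
tcp_rot: [-3.121, -0.355, 0.001]
ft_force: [0.2, 1.7, -3.3]
grip_width: 0.402
finger_force: 25.0
```

Free now, and past the previous contact height. Continuing down gently.

>>> servo_tool:
  increments:
    - {"xyz": [0, -0.02, 0.1], "yaw": 0, "fingers": 30}
    - {"xyz": [0, 0, 0.1], "yaw": 0, "fingers": 30}
    - {"xyz": [0, 0, 0.1], "yaw": 0, "fingers": 30}
    - {"xyz": [0, 0, 0], "yaw": 0, "fingers": 30}
    - {"xyz": [0, 0, 0], "yaw": 0, "fingers": 30}

```text
time_s: 10.75
tcp_pos: [0.4879, 0.2248, 0.1503]
tcp_rot: [3.121, 0.355, -0.001]
ft_force: [1.4, 1.8, -3.5]
grip_width: 0.409
finger_force: 25.0
```

>>> servo_tool:
  increments:
    - {"xyz": [0, 0, 0.1], "yaw": 0, "fingers": 30}
    - {"xyz": [0, 0, 0.1], "yaw": 0, "fingers": 30}
    - {"xyz": [0, 0, 0], "yaw": 0, "fingers": 30}
    - {"xyz": [0, 0, 0], "yaw": 0, "fingers": 30}
    - {"xyz": [0, 0, 0], "yaw": 0, "fingers": 30}

```text
time_s: 11.25
tcp_pos: [0.4879, 0.2248, 0.1453]
tcp_rot: [-3.121, -0.355, 0.001]
ft_force: [-0.2, 2.5, -4.2]
grip_width: 0.407
finger_force: 25.0
```

>>> servo_tool:
  increments:
    - {"xyz": [0, -0.04, 0.08], "yaw": 0, "fingers": 30}
    - {"xyz": [0, 0, 0.08], "yaw": 0, "fingers": 30}
    - {"xyz": [0, 0, 0], "yaw": 0, "fingers": 30}
    - {"xyz": [0, 0, 0], "yaw": 0, "fingers": 30}
    - {"xyz": [0, 0, 0], "yaw": 0, "fingers": 30}

```text
time_s: 11.75
tcp_pos: [0.4879, 0.2256, 0.1414]
tcp_rot: [3.121, 0.356, -0.0]
ft_force: [1.9, 0.5, -2.0]
grip_width: 0.407
finger_force: 25.0
```

>>> servo_tool:
  increments:
    - {"xyz": [0, 0, 0.06], "yaw": 0, "fingers": 30}
    - {"xyz": [0, 0, 0], "yaw": 0, "fingers": 30}
    - {"xyz": [0, 0, 0], "yaw": 0, "fingers": 30}
    - {"xyz": [0, 0, 0], "yaw": 0, "fingers": 30}
    - {"xyz": [0, 0, 0], "yaw": 0, "fingers": 30}

```text
time_s: 12.25
tcp_pos: [0.4879, 0.2257, 0.14]
tcp_rot: [3.121, 0.356, 0.0]
ft_force: [0.8, -0.7, -1.8]
grip_width: 0.405
finger_force: 25.0
```

>>> servo_tool:
  increments:
    - {"xyz": [0.02, 0, 0.06], "yaw": 0, "fingers": 30}
    - {"xyz": [0, 0, 0], "yaw": 0, "fingers": 30}
    - {"xyz": [0, 0, 0], "yaw": 0, "fingers": 30}
    - {"xyz": [0, 0, 0], "yaw": 0, "fingers": 30}
    - {"xyz": [0, 0, 0], "yaw": 0, "fingers": 30}

```text
time_s: 12.75
tcp_pos: [0.4884, 0.2259, 0.1384]
tcp_rot: [3.121, 0.356, -0.0]
ft_force: [1.1, -1.3, -0.5]
grip_width: 0.405
finger_force: 25.0
```

>>> servo_tool:
  increments:
    - {"xyz": [0, 0, 0.06], "yaw": 0, "fingers": 30}
    - {"xyz": [0, 0, 0], "yaw": 0, "fingers": 30}
    - {"xyz": [0, 0, 0], "yaw": 0, "fingers": 30}
    - {"xyz": [0, 0, 0], "yaw": 0, "fingers": 30}
    - {"xyz": [0, 0, 0], "yaw": 0, "fingers": 30}

```text
time_s: 13.25
tcp_pos: [0.4885, 0.2259, 0.1371]
tcp_rot: [3.121, 0.356, 0.0]
ft_force: [2.5, -2.1, 1.3]
grip_width: 0.407
finger_force: 25.0
```

>>> servo_tool:
  increments:
    - {"xyz": [0.02, 0.03, 0.05], "yaw": 0, "fingers": 30}
    - {"xyz": [0, 0, 0], "yaw": 0, "fingers": 30}
    - {"xyz": [0, 0, 0], "yaw": 0, "fingers": 30}
    - {"xyz": [0, 0, 0], "yaw": 0, "fingers": 30}
    - {"xyz": [0, 0, 0], "yaw": 0, "fingers": 30}

```text
time_s: 13.75
tcp_pos: [0.4891, 0.2256, 0.1358]
tcp_rot: [-3.121, -0.355, -0.0]
ft_force: [0.2, 1.2, 4.2]
grip_width: 0.407
finger_force: 25.0
```

>>> servo_tool:
  increments:
    - {"xyz": [0, 0, 0.04], "yaw": 0, "fingers": 30}
    - {"xyz": [0, 0, 0], "yaw": 0, "fingers": 30}
    - {"xyz": [0, 0, 0], "yaw": 0, "fingers": 30}
    - {"xyz": [0, 0, 0], "yaw": 0, "fingers": 30}
    - {"xyz": [0, 0, 0], "yaw": 0, "fingers": 30}

```text
time_s: 14.25
tcp_pos: [0.4892, 0.2256, 0.135]
tcp_rot: [-3.121, -0.355, -0.001]
ft_force: [0.2, 1.2, 5.9]
grip_width: 0.41
finger_force: 25.0
```

Hand-tight at about 7 N net. I'm releasing, rising clear and moving above the mallet.

>>> servo_tool:
  increments:
    - {"xyz": [0, 0, 0], "yaw": 0, "fingers": 60}
    - {"xyz": [0, 0, 0], "yaw": 0, "fingers": 80}
    - {"xyz": [0, 0, 0], "yaw": 0, "fingers": 100}
    - {"xyz": [0, 0, 0], "yaw": 0, "fingers": 100}
    - {"xyz": [0, 0, 0], "yaw": 0, "fingers": 100}

```text
time_s: 14.75
tcp_pos: [0.4889, 0.2252, 0.1346]
tcp_rot: [3.121, 0.355, -0.001]
ft_force: [0.0, -0.6, 0.4]
grip_width: 0.816
finger_force: 0.0
```

>>> servo_tool:
  increments:
    - {"xyz": [0, 0, 0], "yaw": 0, "fingers": 100}
    - {"xyz": [0, 0, 0], "yaw": 0, "fingers": 100}
    - {"xyz": [0, 0, -0.2], "yaw": 0, "fingers": 100}
    - {"xyz": [0, 0, -0.6], "yaw": 0, "fingers": 100}
    - {"xyz": [0, 0, -0.9], "yaw": 0, "fingers": 100}

```text
time_s: 15.25
tcp_pos: [0.4882, 0.2249, 0.177]
tcp_rot: [3.121, 0.355, -0.003]
ft_force: [-0.1, -0.3, -0.0]
grip_width: 1.0
finger_force: 0.0
```

>>> servo_tool:
  increments:
    - {"xyz": [0, 0, -0.9], "yaw": 0, "fingers": 100}
    - {"xyz": [0, 0, -0.9], "yaw": 0, "fingers": 100}
    - {"xyz": [0, 0, -0.9], "yaw": 0, "fingers": 100}
    - {"xyz": [0, 0, -0.2], "yaw": 0, "fingers": 100}
    - {"xyz": [0, 0, 0], "yaw": 0, "fingers": 100}

```text
time_s: 15.75
tcp_pos: [0.4894, 0.2255, 0.2504]
tcp_rot: [-3.121, -0.355, -0.003]
ft_force: [0.3, -0.6, -0.7]
grip_width: 1.002
finger_force: 0.0
```

Run:
```python
from h import *
go([.474,-.028,.15])
```

```text
t 15.75 tcp [0.4894 0.2255 0.2504] toolx deg 13.0 f [ 0.3 -0.6 -0.7] w 1.002 ff 0.0
units to [0.474, -0.028, 0.15] [-2.89  9.74  4.01]
```

>>> servo_tool:
  increments:
    - {"xyz": [-0.29, 0.97, 0], "yaw": 0, "fingers": 100}
    - {"xyz": [-0.29, 0.97, 0], "yaw": 0, "fingers": 100}
    - {"xyz": [-0.29, 0.97, 0], "yaw": 0, "fingers": 100}
    - {"xyz": [-0.29, 0.97, 0], "yaw": 0, "fingers": 100}
    - {"xyz": [-0.29, 0.97, 0], "yaw": 0, "fingers": 100}

```text
time_s: 16.25
tcp_pos: [0.48, 0.0979, 0.2482]
tcp_rot: [3.121, 0.356, -0.004]
ft_force: [-0.7, -0.8, 0.3]
grip_width: 1.001
finger_force: 0.0
```

>>> servo_tool:
  increments:
    - {"xyz": [-0.29, 0.97, 0.5], "yaw": 0, "fingers": 100}
    - {"xyz": [-0.29, 0.97, 0.5], "yaw": 0, "fingers": 100}
    - {"xyz": [-0.29, 0.97, 0.5], "yaw": 0, "fingers": 100}
    - {"xyz": [-0.29, 0.97, 0.5], "yaw": 0, "fingers": 100}
    - {"xyz": [-0.29, 0.97, 0.3], "yaw": 0.5, "fingers": 100}

```text
time_s: 16.75
tcp_pos: [0.4713, -0.0282, 0.1899]
tcp_rot: [-3.13, -0.261, 0.005]
ft_force: [0.4, 0.2, 0.6]
grip_width: 0.998
finger_force: 0.0
```

Run:
```python
from h import *
st()
p=P("wrist");w=capture("wrist");st();s=capture("side");c=capture("scene")
np.savez('pw2.npz',*p)
print(proj("wrist",[[.474,-.028,.076],[.474,-.028,0]],p))
cr=lambda i,x,y:cv2.resize(i[y:y+75,x:x+100],(400,300),interpolation=2)
cv2.imwrite('pics/w5.png',w)
cv2.imwrite('pics/m5.png',np.vstack([np.hstack([cr(c,330,100),cr(s,212,120)]),np.hstack([cv2.resize(w,(400,300),interpolation=cv2.INTER_AREA),cv2.resize(w[140:290,220:420],(400,300))])]))
```

```text
t 16.75 tcp [ 0.4713 -0.0282  0.1899] toolx deg 9.5 f [0.4 0.2 0.6] w 0.998 ff 0.0
t 16.8 tcp [ 0.4705 -0.0308  0.1891] toolx deg 9.2 f [-0.2 -1.5 -0.8] w 0.998 ff 0.0
[[323.01061277 221.63092594]
 [322.9906393  205.38601125]]
```

View pics/m5.png

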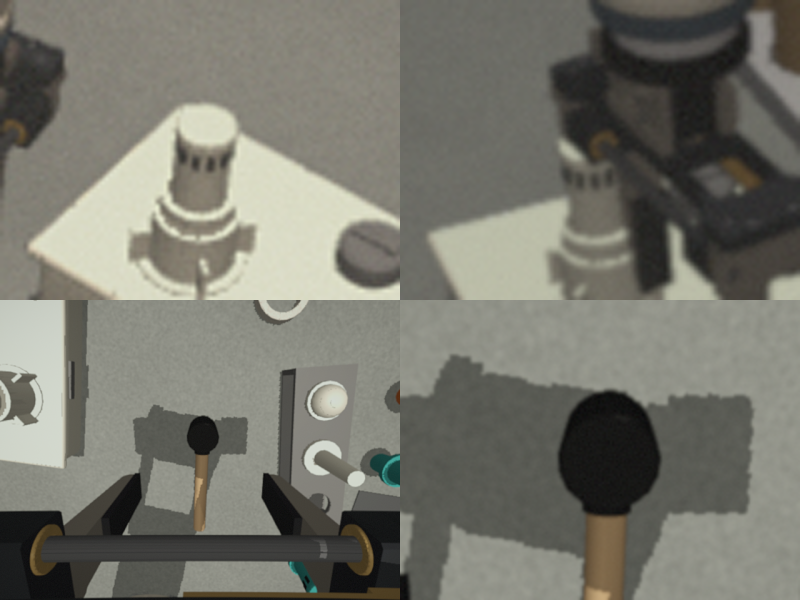

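The spout stands upright in the socket with its collar just above the rim (scene crop). The mallet head top is at wrist (324,221) against (323,222) predicted, so its position is good.

Run:
```python
from h import *
go([.474,-.028,.037])
```

```text
t 16.9 tcp [ 0.4716 -0.0281  0.1907] toolx deg 9.4 f [-1.2  0.4  0.2] w 1.003 ff 0.0
units to [0.474, -0.028, 0.037] [0.11 0.02 6.15]
```

>>> servo_tool:
  increments:
    - {"xyz": [0.1, 0, 0.6], "yaw": 0, "fingers": 100}
    - {"xyz": [0, 0, 0.8], "yaw": 0, "fingers": 100}
    - {"xyz": [0, 0, 0.8], "yaw": 0, "fingers": 100}
    - {"xyz": [0, 0, 0.8], "yaw": 0, "fingers": 100}
    - {"xyz": [0, 0, 0.8], "yaw": 0, "fingers": 100}

```text
time_s: 17.4
tcp_pos: [0.4753, -0.0257, 0.0963]
tcp_rot: [-3.13, -0.264, 0.0]
ft_force: [0.0, 0.0, 0.5]
grip_width: 0.998
finger_force: 0.0
```

>>> servo_tool:
  increments:
    - {"xyz": [0, 0, 0.8], "yaw": 0, "fingers": 100}
    - {"xyz": [0, 0, 0.8], "yaw": 0, "fingers": 100}
    - {"xyz": [0, 0, 0.6], "yaw": 0, "fingers": 100}
    - {"xyz": [0, 0, 0.13], "yaw": 0, "fingers": 100}
    - {"xyz": [0, 0, 0], "yaw": 0, "fingers": 60}
  force: 45

```text
time_s: 17.9
tcp_pos: [0.4751, -0.0262, 0.0387]
tcp_rot: [-3.13, -0.264, 0.002]
ft_force: [0.0, -0.7, -1.1]
grip_width: 0.934
finger_force: 0.0
```

>>> servo_tool:
  increments:
    - {"xyz": [0, 0, 0], "yaw": 0, "fingers": 35}
    - {"xyz": [0, 0, 0], "yaw": 0, "fingers": 35}
    - {"xyz": [0, 0, 0], "yaw": 0, "fingers": 35}
    - {"xyz": [0, 0, 0], "yaw": 0, "fingers": 35}
    - {"xyz": [0, 0, 0], "yaw": 0, "fingers": 35}

```text
time_s: 18.4
tcp_pos: [0.4755, -0.0269, 0.0393]
tcp_rot: [3.131, 0.262, 0.001]
ft_force: [-0.7, 0.3, 0.1]
grip_width: 0.5
finger_force: 0.0
```

>>> servo_tool:
  increments:
    - {"xyz": [0, 0, 0], "yaw": 0, "fingers": 35}
    - {"xyz": [0, 0, 0], "yaw": 0, "fingers": 35}
    - {"xyz": [0, 0, 0], "yaw": 0, "fingers": 35}
    - {"xyz": [0, 0, 0], "yaw": 0, "fingers": 35}
    - {"xyz": [0, 0, 0], "yaw": 0, "fingers": 35}

```text
time_s: 18.9
tcp_pos: [0.4754, -0.0269, 0.039]
tcp_rot: [3.131, 0.262, -0.0]
ft_force: [0.3, 0.2, 0.4]
grip_width: 0.347
finger_force: 0.0
```

The fingers closed past the head's 45 mm width with no force, so something is off. I'll look.

Run:
```python
from h import *
s,R=st();t=s['tcp_pos']
w=capture("wrist");s=capture("side");c=capture("scene")
for n in("side","scene","wrist"): print(n,proj(n,[[.474,-.028,.076],t]).round(1).tolist())
cv2.imwrite('pics/c6.png',c);cv2.imwrite('pics/s6.png',s);cv2.imwrite('pics/w6.png',w)
cr=lambda i,x,y:cv2.resize(i[y:y+75,x:x+100],(400,300),interpolation=2)
cv2.imwrite('pics/m6.png',np.vstack([np.hstack([cr(c,265,175),cr(s,242,210)]),np.hstack([cv2.resize(w,(400,300),interpolation=cv2.INTER_AREA),cv2.resize(w[140:290,220:420],(400,300))])]))
```

```text
t 18.9 tcp [ 0.4754 -0.0269  0.039 ] toolx deg 9.6 f [0.3 0.2 0.4] w 0.347 ff 0.0
side [[291.0, 250.1], [292.3, 260.4]]
scene [[314.6, 214.2], [315.4, 223.0]]
wrist [[324.5, 300.6], [322.6, 270.9]]
```

View pics/m6.png

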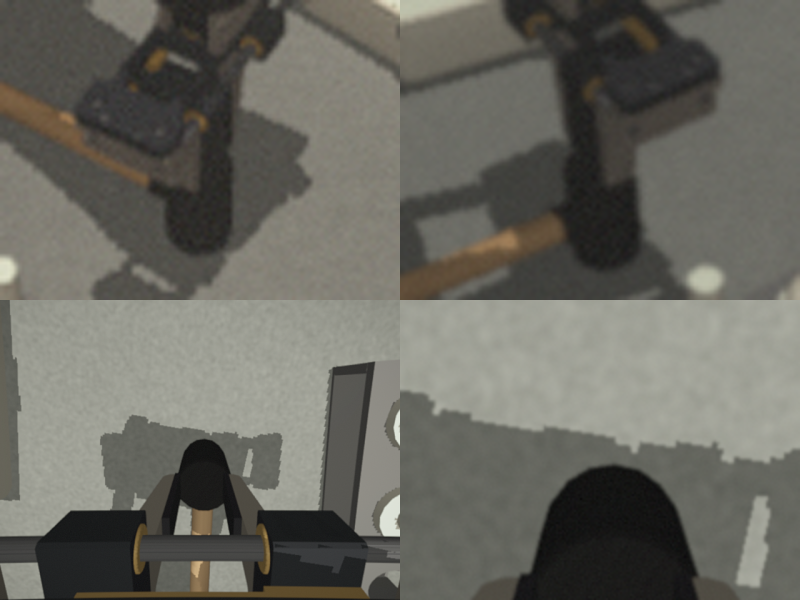

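The head stands between the fingers with its handle square to them, so they simply stopped at the 35 % I commanded. Closing further.

>>> servo_tool:
  increments:
    - {"xyz": [0, 0, 0], "yaw": 0, "fingers": 0}
    - {"xyz": [0, 0, 0], "yaw": 0, "fingers": 0}
    - {"xyz": [0, 0, 0], "yaw": 0, "fingers": 0}
    - {"xyz": [0, 0, 0], "yaw": 0, "fingers": 0}
    - {"xyz": [0, 0, 0], "yaw": 0, "fingers": 0}
  force: 45

```text
time_s: 19.55
tcp_pos: [0.4754, -0.0269, 0.039]
tcp_rot: [3.131, 0.262, -0.0]
ft_force: [-0.3, 0.1, 0.6]
grip_width: 0.006
finger_force: 0.0
```

The fingers are reported fully shut, which is odd with the head between them. I'll compare pictures numerically from before and after closing.

Run:
```python
from h import *
s,R=st();print(s['grip_width'],s['finger_force'],s['moment'].round(3))
for n,f in(("wrist",'w6'),("side",'s6'),("scene",'c6')):
    a=cv2.imread(f'pics/{f}.png').astype(int);i=capture(n);cv2.imwrite(f'pics/{f}b.png',i);b=i.astype(int)
    d=(np.abs(a-b).max(2)>30).astype(np.uint8);k,l,stt,cen=cv2.connectedComponentsWithStats(cv2.morphologyEx(d,cv2.MORPH_CLOSE,np.ones((3,3))))
    print(n,d.sum(),[stt[j].tolist() for j in range(1,k) if stt[j,4]>15])
c2=cv2.imread('pics/c2.png').astype(int);b=cv2.imread('pics/c6b.png').astype(int)
y,x=np.mgrid[0:480,0:640]
# handle pixels (orange-brown)
for f in('c2','c6','c6b'):
    h=cv2.cvtColor(cv2.imread(f'pics/{f}.png'),cv2.COLOR_BGR2HSV)[185:245,255:335];m=(h[...,0]>5)&(h[...,0]<20)&(h[...,1]>90);print(f,m.sum(),np.argwhere(m).mean(0))
```

```text
t 19.55 tcp [ 0.4754 -0.0269  0.039 ] toolx deg 9.6 f [-0.3  0.1  0.6] w 0.006 ff 0.0
0.005771172441886397 0.0 [0.057 0.126 0.003]
wrist 43659 [[357, 211, 24, 10, 168], [213, 277, 224, 191, 26228], [366, 278, 7, 18, 43], [71, 336, 114, 42, 3383], [459, 336, 100, 42, 3171], [565, 370, 9, 8, 45], [494, 381, 93, 34, 958], [24, 383, 134, 97, 8041], [488, 410, 103, 70, 4277]]
side 140 [[268, 206, 11, 13, 53], [281, 226, 9, 21, 70], [294, 250, 6, 6, 21]]
scene 174 [[329, 177, 8, 10, 37], [323, 184, 8, 18, 46], [307, 188, 8, 5, 16], [298, 192, 10, 9, 36], [321, 203, 2, 8, 16]]
c2 320 [22.709375 27.59375 ]
c6 245 [18.13877551 27.34285714]
c6b 268 [17.70895522 28.90298507]
```

Run:
```python
from h import *
cr=lambda f,x,y,w,h:cv2.convertScaleAbs(cv2.resize(cv2.imread(f'pics/{f}.png')[y:y+h,x:x+w],(400,300),interpolation=2),alpha=1.6,beta=15)
cv2.imwrite('pics/m7.png',np.vstack([np.hstack([cr('w6',200,210,240,180),cr('w6b',200,210,240,180)]),np.hstack([cr('s6b',260,215,64,48),cr('c6b',280,185,64,48)])]))
```

```text
(no output)
```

View pics/m7.png

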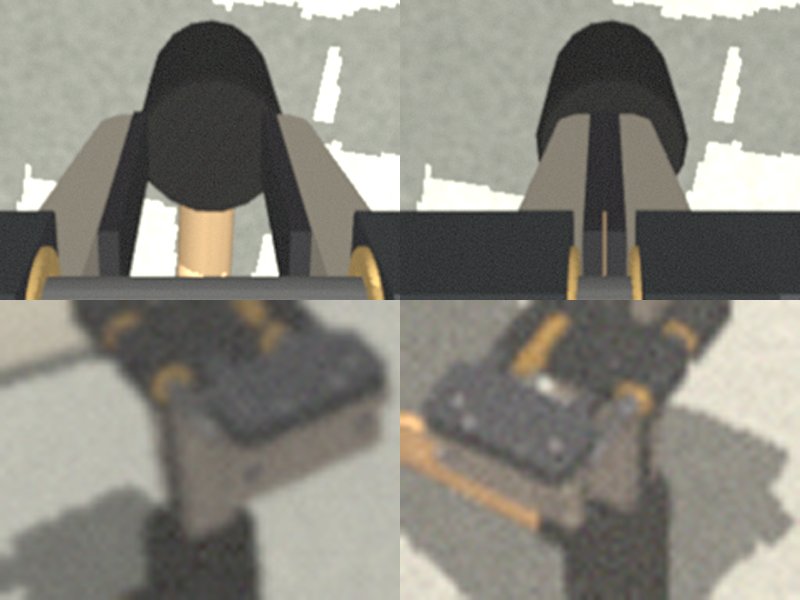

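Both wrist crops show the shut fingers drawn inside the head's top, with the mallet unmoved, so the close didn't register on the head. I'll rise clear, reopen and grip again, a little higher and with lower force.

>>> servo_tool:
  increments:
    - {"xyz": [0, 0, -0.3], "yaw": 0, "fingers": 0}
    - {"xyz": [0, 0, -0.6], "yaw": 0, "fingers": 0}
    - {"xyz": [0, 0, -0.8], "yaw": 0, "fingers": 0}
    - {"xyz": [0, 0, -0.8], "yaw": 0, "fingers": 0}
    - {"xyz": [0, 0, -0.5], "yaw": 0, "fingers": 0}

```text
time_s: 20.2
tcp_pos: [0.4761, -0.0269, 0.1158]
tcp_rot: [3.13, 0.262, 0.003]
ft_force: [0.7, -0.6, -0.7]
grip_width: 0.005
finger_force: 0.0
```

>>> servo_tool:
  increments:
    - {"xyz": [0, 0, 0], "yaw": 0, "fingers": 100}
    - {"xyz": [0, 0, 0], "yaw": 0, "fingers": 100}
    - {"xyz": [0, 0, 0], "yaw": 0, "fingers": 100}
    - {"xyz": [0, 0, 0], "yaw": 0, "fingers": 100}
    - {"xyz": [0, 0, 0], "yaw": 0, "fingers": 100}
  force: 30

```text
time_s: 20.7
tcp_pos: [0.4749, -0.0269, 0.1133]
tcp_rot: [-3.13, -0.262, 0.002]
ft_force: [-0.5, -0.3, 0.7]
grip_width: 0.412
finger_force: 0.0
```

>>> servo_tool:
  increments:
    - {"xyz": [0, 0, 0], "yaw": 0, "fingers": 100}
    - {"xyz": [0, 0, 0], "yaw": 0, "fingers": 100}
    - {"xyz": [0, 0, 0], "yaw": 0, "fingers": 100}
    - {"xyz": [0, 0, 0], "yaw": 0, "fingers": 100}
    - {"xyz": [0, 0, 0], "yaw": 0, "fingers": 100}

```text
time_s: 21.2
tcp_pos: [0.4754, -0.0269, 0.114]
tcp_rot: [-3.131, -0.262, -0.0]
ft_force: [-0.2, 0.3, 0.3]
grip_width: 0.852
finger_force: 0.0
```

Run:
```python
from h import *
go([.474,-.028,.042])
# has the mallet moved? compare head/handle with the first pictures
p=P("side");i=capture("side");a=cv2.imread('pics/side0.png').astype(int)
d=np.abs(a-i.astype(int)).max(2)[225:300,225:310]
print('changed px',(d>40).sum())
for f in(a.astype(np.uint8),i):
    h=cv2.cvtColor(f,cv2.COLOR_BGR2HSV)[240:300,225:310];m=(h[...,0]>5)&(h[...,0]<20)&(h[...,1]>90);k=f[240:300,225:310].max(2)<35
    print('handle',m.sum(),np.argwhere(m).mean(0).round(1),'head',k.sum(),np.argwhere(k).mean(0).round(1))
```

```text
t 21.2 tcp [ 0.4754 -0.0269  0.114 ] toolx deg 9.6 f [-0.2  0.3  0.3] w 0.852 ff 0.0
units to [0.474, -0.028, 0.042] [-0.06  0.03  2.88]
changed px 1344
handle 409 [36.4 31. ] head 130 [23.3 66.9]
handle 345 [36.5 31.3] head 237 [22.3 67.2]
```

>>> servo_tool:
  increments:
    - {"xyz": [-0.06, 0.03, 0], "yaw": 0, "fingers": 100}
    - {"xyz": [0, 0, 0], "yaw": 0, "fingers": 100}
    - {"xyz": [0, 0, 0.3], "yaw": 0, "fingers": 100}
    - {"xyz": [0, 0, 0.5], "yaw": 0, "fingers": 100}
    - {"xyz": [0, 0, 0.5], "yaw": 0, "fingers": 100}

```text
time_s: 21.75
tcp_pos: [0.4738, -0.0279, 0.0803]
tcp_rot: [-3.131, -0.262, 0.0]
ft_force: [-0.5, 0.9, 0.0]
grip_width: 1.0
finger_force: 0.0
```

>>> servo_tool:
  increments:
    - {"xyz": [0, 0, 0.5], "yaw": 0, "fingers": 100}
    - {"xyz": [0, 0, 0.5], "yaw": 0, "fingers": 100}
    - {"xyz": [0, 0, 0.4], "yaw": 0, "fingers": 100}
    - {"xyz": [0, 0, 0.2], "yaw": 0, "fingers": 100}
    - {"xyz": [0, 0, 0], "yaw": 0, "fingers": 100}

```text
time_s: 22.25
tcp_pos: [0.4735, -0.0278, 0.0406]
tcp_rot: [-3.13, -0.262, 0.002]
ft_force: [-0.2, 1.2, -0.3]
grip_width: 0.998
finger_force: 0.0
```

>>> servo_tool:
  increments:
    - {"xyz": [0, 0, 0], "yaw": 0, "fingers": 30}
    - {"xyz": [0, 0, 0], "yaw": 0, "fingers": 30}
    - {"xyz": [0, 0, 0], "yaw": 0, "fingers": 30}
    - {"xyz": [0, 0, 0], "yaw": 0, "fingers": 30}
    - {"xyz": [0, 0, 0], "yaw": 0, "fingers": 30}
  force: 30

```text
time_s: 22.75
tcp_pos: [0.4742, -0.0279, 0.0417]
tcp_rot: [3.131, 0.262, 0.001]
ft_force: [0.8, 0.8, -0.4]
grip_width: 0.591
finger_force: 0.0
```

>>> servo_tool:
  increments:
    - {"xyz": [0, 0, 0], "yaw": 0, "fingers": 30}
    - {"xyz": [0, 0, 0], "yaw": 0, "fingers": 30}
    - {"xyz": [0, 0, 0], "yaw": 0, "fingers": 30}
    - {"xyz": [0, 0, 0], "yaw": 0, "fingers": 30}
    - {"xyz": [0, 0, 0], "yaw": 0, "fingers": 30}

```text
time_s: 23.25
tcp_pos: [0.474, -0.0279, 0.0415]
tcp_rot: [-3.131, -0.262, 0.0]
ft_force: [0.5, -0.1, -0.2]
grip_width: 0.304
finger_force: 0.0
```

Same result at grasp height 60 mm. I'll open again and try lower on the head, near 50 mm.

>>> servo_tool:
  increments:
    - {"xyz": [0, 0, 0], "yaw": 0, "fingers": 75}
    - {"xyz": [0, 0, 0], "yaw": 0, "fingers": 75}
    - {"xyz": [0, 0, 0], "yaw": 0, "fingers": 75}
    - {"xyz": [0, 0, 0], "yaw": 0, "fingers": 75}
    - {"xyz": [0, 0, 0], "yaw": 0, "fingers": 75}

```text
time_s: 23.75
tcp_pos: [0.474, -0.0279, 0.0415]
tcp_rot: [3.131, 0.262, -0.0]
ft_force: [0.8, 0.3, 1.0]
grip_width: 0.714
finger_force: 0.0
```

>>> servo_tool:
  increments:
    - {"xyz": [0, 0, 0.25], "yaw": 0, "fingers": 75}
    - {"xyz": [0, 0, 0.22], "yaw": 0, "fingers": 75}
    - {"xyz": [0, 0, 0], "yaw": 0, "fingers": 75}
    - {"xyz": [0, 0, 0], "yaw": 0, "fingers": 42}
    - {"xyz": [0, 0, 0], "yaw": 0, "fingers": 42}

```text
time_s: 24.25
tcp_pos: [0.474, -0.0279, 0.0297]
tcp_rot: [3.131, 0.262, -0.0]
ft_force: [0.5, -0.2, 0.0]
grip_width: 0.6
finger_force: 0.0
```

>>> servo_tool:
  increments:
    - {"xyz": [0, 0, 0], "yaw": 0, "fingers": 42}
    - {"xyz": [0, 0, 0], "yaw": 0, "fingers": 42}
    - {"xyz": [0, 0, 0], "yaw": 0, "fingers": 42}
    - {"xyz": [0, 0, 0], "yaw": 0, "fingers": 42}
    - {"xyz": [0, 0, 0], "yaw": 0, "fingers": 42}
  force: 30

```text
time_s: 24.75
tcp_pos: [0.4742, -0.028, 0.0299]
tcp_rot: [3.131, 0.262, 0.001]
ft_force: [-0.1, -1.0, 1.7]
grip_width: 0.467
finger_force: 30.0
```

Gripped with the 45 mm head held at 30 N. I'm firming up the grip, lifting and carrying the mallet over the spout.

>>> servo_tool:
  increments:
    - {"xyz": [0, 0, 0], "yaw": 0, "fingers": 35}
    - {"xyz": [0, 0, -0.3], "yaw": 0, "fingers": 35}
    - {"xyz": [0, 0, -0.6], "yaw": 0, "fingers": 35}
    - {"xyz": [0, 0, -0.9], "yaw": 0, "fingers": 35}
    - {"xyz": [0, 0, -1], "yaw": 0, "fingers": 35}
  force: 55

```text
time_s: 25.25
tcp_pos: [0.4729, -0.0277, 0.1001]
tcp_rot: [-3.13, -0.261, 0.003]
ft_force: [1.7, -0.7, -3.1]
grip_width: 0.458
finger_force: 55.0
```

>>> servo_tool:
  increments:
    - {"xyz": [0, 0, -1], "yaw": 0, "fingers": 35}
    - {"xyz": [0, 0, -1], "yaw": 0, "fingers": 35}
    - {"xyz": [0, 0, -1], "yaw": 0, "fingers": 35}
    - {"xyz": [0, 0, -1], "yaw": 0, "fingers": 35}
    - {"xyz": [0, 0, -1], "yaw": 0, "fingers": 35}

```text
time_s: 25.75
tcp_pos: [0.4733, -0.0276, 0.2258]
tcp_rot: [-3.13, -0.262, 0.001]
ft_force: [0.5, -0.5, -3.2]
grip_width: 0.464
finger_force: 55.0
```

>>> servo_tool:
  increments:
    - {"xyz": [0, 0, -0.9], "yaw": 0, "fingers": 35}
    - {"xyz": [0, 0, -0.6], "yaw": 0, "fingers": 35}
    - {"xyz": [0, 0, -0.2], "yaw": 0, "fingers": 35}
    - {"xyz": [0, 0, 0], "yaw": 0, "fingers": 35}
    - {"xyz": [0, 0, 0], "yaw": 0, "fingers": 35}

```text
time_s: 26.25
tcp_pos: [0.4733, -0.0278, 0.2663]
tcp_rot: [-3.13, -0.262, 0.002]
ft_force: [-0.2, -1.0, -2.6]
grip_width: 0.464
finger_force: 55.0
```

Run:
```python
from h import *
go([.489,.2255,.26])
```

```text
t 26.25 tcp [ 0.4733 -0.0278  0.2663] toolx deg 9.6 f [-0.2 -1.  -2.6] w 0.464 ff 55.0
units to [0.489, 0.2255, 0.26] [ 2.3  -9.89  0.25]
```

>>> servo_tool:
  increments:
    - {"xyz": [0.1, -0.5, 0], "yaw": 0, "fingers": 35}
    - {"xyz": [0.2, -0.85, 0], "yaw": 0, "fingers": 35}
    - {"xyz": [0.2, -0.85, 0], "yaw": 0, "fingers": 35}
    - {"xyz": [0.2, -0.85, 0], "yaw": 0, "fingers": 35}
    - {"xyz": [0.2, -0.85, 0], "yaw": 0, "fingers": 35}

```text
time_s: 26.75
tcp_pos: [0.4794, 0.0736, 0.2663]
tcp_rot: [-3.13, -0.262, 0.003]
ft_force: [-0.4, -0.3, -2.4]
grip_width: 0.468
finger_force: 55.0
```

>>> servo_tool:
  increments:
    - {"xyz": [0.2, -0.85, 0], "yaw": 0, "fingers": 35}
    - {"xyz": [0.2, -0.85, 0], "yaw": 0, "fingers": 35}
    - {"xyz": [0.2, -0.85, 0], "yaw": 0, "fingers": 35}
    - {"xyz": [0.2, -0.85, 0], "yaw": 0, "fingers": 35}
    - {"xyz": [0.2, -0.85, 0], "yaw": 0, "fingers": 35}

```text
time_s: 27.25
tcp_pos: [0.4862, 0.1825, 0.2663]
tcp_rot: [3.13, 0.262, -0.003]
ft_force: [-0.2, -0.5, -2.7]
grip_width: 0.461
finger_force: 55.0
```

>>> servo_tool:
  increments:
    - {"xyz": [0.2, -0.85, 0], "yaw": 0, "fingers": 35}
    - {"xyz": [0.2, -0.89, 0], "yaw": 0, "fingers": 35}
    - {"xyz": [0, 0, 0], "yaw": 0, "fingers": 35}
    - {"xyz": [0, 0, 0], "yaw": 0, "fingers": 35}
    - {"xyz": [0, 0, 0], "yaw": 0, "fingers": 35}

```text
time_s: 27.75
tcp_pos: [0.4892, 0.225, 0.2667]
tcp_rot: [3.13, 0.262, -0.002]
ft_force: [0.4, 0.4, -3.0]
grip_width: 0.465
finger_force: 55.0
```

Run:
```python
from h import *
go([.489,.2255,.237])
```

```text
t 27.75 tcp [0.4892 0.225  0.2667] toolx deg 9.6 f [ 0.4  0.4 -3. ] w 0.465 ff 55.0
units to [0.489, 0.2255, 0.237] [-0.   -0.02  1.19]
```

>>> servo_tool:
  increments:
    - {"xyz": [0, -0.02, 0.7], "yaw": 0, "fingers": 35}
    - {"xyz": [0, 0, 0.7], "yaw": 0, "fingers": 35}
    - {"xyz": [0, 0, 0], "yaw": 0, "fingers": 35}
    - {"xyz": [0, 0, 0.35], "yaw": 0, "fingers": 35}
    - {"xyz": [0, 0, 0.35], "yaw": 0, "fingers": 35}

```text
time_s: 28.25
tcp_pos: [0.4907, 0.2263, 0.2157]
tcp_rot: [-3.13, -0.261, -0.004]
ft_force: [0.1, -0.1, 11.7]
grip_width: 0.467
finger_force: 55.0
```

>>> servo_tool:
  increments:
    - {"xyz": [0, 0, -0.5], "yaw": 0, "fingers": 35}
    - {"xyz": [0, 0, -0.5], "yaw": 0, "fingers": 35}
    - {"xyz": [0, 0, 0], "yaw": 0, "fingers": 35}
    - {"xyz": [0, 0, 0], "yaw": 0, "fingers": 35}
    - {"xyz": [0, 0, 0], "yaw": 0, "fingers": 35}

```text
time_s: 28.75
tcp_pos: [0.4894, 0.2259, 0.2397]
tcp_rot: [3.131, 0.262, -0.0]
ft_force: [-0.1, -0.4, -3.3]
grip_width: 0.465
finger_force: 55.0
```

First tap peaked at about 15 N and left about 5 mm to go. Second tap, slightly deeper.

>>> servo_tool:
  increments:
    - {"xyz": [0, 0, 0], "yaw": 0, "fingers": 35}
    - {"xyz": [0, 0, 0.2], "yaw": 0, "fingers": 35}
    - {"xyz": [0, 0, 0.3], "yaw": 0, "fingers": 35}
    - {"xyz": [0, 0, 0.35], "yaw": 0, "fingers": 35}
    - {"xyz": [0, 0, 0.3], "yaw": 0, "fingers": 35}

```text
time_s: 29.25
tcp_pos: [0.4907, 0.2266, 0.2113]
tcp_rot: [-3.13, -0.262, -0.004]
ft_force: [0.0, 0.2, 18.8]
grip_width: 0.465
finger_force: 55.0
```

>>> servo_tool:
  increments:
    - {"xyz": [0, 0, -0.6], "yaw": 0, "fingers": 35}
    - {"xyz": [0, 0, -0.5], "yaw": 0, "fingers": 35}
    - {"xyz": [0, 0, 0], "yaw": 0, "fingers": 35}
    - {"xyz": [0, 0, 0], "yaw": 0, "fingers": 35}
    - {"xyz": [0, 0, 0], "yaw": 0, "fingers": 35}

```text
time_s: 29.75
tcp_pos: [0.4892, 0.2258, 0.2378]
tcp_rot: [3.13, 0.262, -0.001]
ft_force: [-0.5, 0.4, -3.6]
grip_width: 0.46
finger_force: 55.0
```

>>> servo_tool:
  increments:
    - {"xyz": [0, 0, 0], "yaw": 0, "fingers": 35}
    - {"xyz": [0, 0, 0.2], "yaw": 0, "fingers": 35}
    - {"xyz": [0, 0, 0.35], "yaw": 0, "fingers": 35}
    - {"xyz": [0, 0, 0.35], "yaw": 0, "fingers": 35}
    - {"xyz": [0, 0, 0.3], "yaw": 0, "fingers": 35}

```text
time_s: 30.25
tcp_pos: [0.4907, 0.2265, 0.2089]
tcp_rot: [-3.13, -0.262, -0.004]
ft_force: [0.8, -0.9, 22.1]
grip_width: 0.463
finger_force: 55.1
```

>>> servo_tool:
  increments:
    - {"xyz": [0, 0, -0.6], "yaw": 0, "fingers": 35}
    - {"xyz": [0, 0, -0.6], "yaw": 0, "fingers": 35}
    - {"xyz": [0, 0, 0], "yaw": 0, "fingers": 35}
    - {"xyz": [0, 0, 0], "yaw": 0, "fingers": 35}
    - {"xyz": [0, 0, 0], "yaw": 0, "fingers": 35}

```text
time_s: 30.75
tcp_pos: [0.489, 0.2257, 0.2373]
tcp_rot: [3.13, 0.262, -0.002]
ft_force: [0.5, -0.6, -2.0]
grip_width: 0.465
finger_force: 55.0
```

>>> servo_tool:
  increments:
    - {"xyz": [0, 0, 0], "yaw": 0, "fingers": 35}
    - {"xyz": [0, 0, 0.2], "yaw": 0, "fingers": 35}
    - {"xyz": [0, 0, 0.35], "yaw": 0, "fingers": 35}
    - {"xyz": [0, 0, 0.35], "yaw": 0, "fingers": 35}
    - {"xyz": [0, 0, 0.35], "yaw": 0, "fingers": 35}

```text
time_s: 31.25
tcp_pos: [0.4908, 0.2262, 0.2076]
tcp_rot: [-3.13, -0.262, -0.004]
ft_force: [0.1, -3.3, 26.6]
grip_width: 0.462
finger_force: 55.1
```

>>> servo_tool:
  increments:
    - {"xyz": [0, 0, -0.6], "yaw": 0, "fingers": 35}
    - {"xyz": [0, 0, -0.6], "yaw": 0, "fingers": 35}
    - {"xyz": [0, 0, 0], "yaw": 0, "fingers": 35}
    - {"xyz": [0, 0, 0], "yaw": 0, "fingers": 35}
    - {"xyz": [0, 0, 0], "yaw": 0, "fingers": 35}

```text
time_s: 31.75
tcp_pos: [0.489, 0.2257, 0.236]
tcp_rot: [3.13, 0.262, -0.002]
ft_force: [-0.2, -0.8, -4.5]
grip_width: 0.462
finger_force: 55.0
```

>>> servo_tool:
  increments:
    - {"xyz": [0, 0, 0], "yaw": 0, "fingers": 35}
    - {"xyz": [0, 0, 0.2], "yaw": 0, "fingers": 35}
    - {"xyz": [0, 0, 0.35], "yaw": 0, "fingers": 35}
    - {"xyz": [0, 0, 0.35], "yaw": 0, "fingers": 35}
    - {"xyz": [0, 0, 0.32], "yaw": 0, "fingers": 35}

```text
time_s: 32.25
tcp_pos: [0.4911, 0.2262, 0.2073]
tcp_rot: [-3.13, -0.262, -0.005]
ft_force: [-0.7, -4.0, 28.3]
grip_width: 0.467
finger_force: 55.1
```

>>> servo_tool:
  increments:
    - {"xyz": [0, 0, -0.6], "yaw": 0, "fingers": 35}
    - {"xyz": [0, 0, -0.6], "yaw": 0, "fingers": 35}
    - {"xyz": [0, 0, -0.6], "yaw": 0, "fingers": 35}
    - {"xyz": [0, 0, -0.6], "yaw": 0, "fingers": 35}
    - {"xyz": [0, 0, 0], "yaw": 0, "fingers": 35}

```text
time_s: 32.75
tcp_pos: [0.4905, 0.2264, 0.2679]
tcp_rot: [-3.13, -0.262, -0.004]
ft_force: [0.1, 0.2, -2.2]
grip_width: 0.464
finger_force: 55.0
```

Run:
```python
from h import *
go([.474,-.028,.27])
```

```text
t 32.75 tcp [0.4905 0.2264 0.2679] toolx deg 9.6 f [ 0.1  0.2 -2.2] w 0.464 ff 55.0
units to [0.474, -0.028, 0.27] [-2.34  9.93 -0.1 ]
```

At a repeated depth the force rises at the mallet face's own 5 N/mm, and 31 N is above the socket's resistance, so the collar is home. I'm putting the mallet back where it stood.

>>> servo_tool:
  increments:
    - {"xyz": [-0.1, 0.5, 0], "yaw": 0, "fingers": 35}
    - {"xyz": [-0.2, 0.85, 0], "yaw": 0, "fingers": 35}
    - {"xyz": [-0.2, 0.85, 0], "yaw": 0, "fingers": 35}
    - {"xyz": [-0.2, 0.85, 0], "yaw": 0, "fingers": 35}
    - {"xyz": [-0.2, 0.85, 0], "yaw": 0, "fingers": 35}

```text
time_s: 33.25
tcp_pos: [0.4825, 0.1243, 0.2652]
tcp_rot: [3.13, 0.262, -0.003]
ft_force: [0.0, 0.4, -3.1]
grip_width: 0.462
finger_force: 55.0
```

>>> servo_tool:
  increments:
    - {"xyz": [-0.2, 0.85, 0], "yaw": 0, "fingers": 35}
    - {"xyz": [-0.2, 0.85, 0], "yaw": 0, "fingers": 35}
    - {"xyz": [-0.2, 0.85, 0], "yaw": 0, "fingers": 35}
    - {"xyz": [-0.2, 0.85, 0], "yaw": 0, "fingers": 35}
    - {"xyz": [-0.2, 0.85, 0], "yaw": 0, "fingers": 35}

```text
time_s: 33.75
tcp_pos: [0.4753, 0.0156, 0.2653]
tcp_rot: [3.131, 0.262, -0.003]
ft_force: [0.6, -0.9, -2.5]
grip_width: 0.462
finger_force: 55.0
```

>>> servo_tool:
  increments:
    - {"xyz": [-0.2, 0.85, 0], "yaw": 0, "fingers": 35}
    - {"xyz": [-0.2, 0.9, 0], "yaw": 0, "fingers": 35}
    - {"xyz": [0, 0, 0.5], "yaw": 0, "fingers": 35}
    - {"xyz": [0, 0, 0.8], "yaw": 0, "fingers": 35}
    - {"xyz": [0, 0, 0.8], "yaw": 0, "fingers": 35}

```text
time_s: 34.25
tcp_pos: [0.473, -0.0278, 0.2123]
tcp_rot: [-3.13, -0.26, 0.002]
ft_force: [0.6, 0.2, -3.0]
grip_width: 0.46
finger_force: 55.0
```

>>> servo_tool:
  increments:
    - {"xyz": [0, 0, 0.9], "yaw": 0, "fingers": 35}
    - {"xyz": [0, 0, 0.9], "yaw": 0, "fingers": 35}
    - {"xyz": [0, 0, 0.9], "yaw": 0, "fingers": 35}
    - {"xyz": [0, 0, 0.9], "yaw": 0, "fingers": 35}
    - {"xyz": [0, 0, 0.9], "yaw": 0, "fingers": 35}

```text
time_s: 34.75
tcp_pos: [0.4725, -0.0274, 0.0995]
tcp_rot: [-3.13, -0.262, 0.003]
ft_force: [0.2, -0.5, -2.1]
grip_width: 0.463
finger_force: 55.0
```

>>> servo_tool:
  increments:
    - {"xyz": [0, 0, 0.9], "yaw": 0, "fingers": 35}
    - {"xyz": [0, 0, 0.7], "yaw": 0, "fingers": 35}
    - {"xyz": [0, 0, 0.4], "yaw": 0, "fingers": 35}
    - {"xyz": [0, 0, 0], "yaw": 0, "fingers": 35}
    - {"xyz": [0, 0, 0], "yaw": 0, "fingers": 35}

```text
time_s: 35.25
tcp_pos: [0.4739, -0.0275, 0.0517]
tcp_rot: [-3.131, -0.262, 0.0]
ft_force: [1.0, -0.6, -2.3]
grip_width: 0.459
finger_force: 55.0
```

Run:
```python
from h import *
go([.474,-.028,.030])
```

```text
t 35.25 tcp [ 0.4739 -0.0275  0.0517] toolx deg 9.6 f [ 1.  -0.6 -2.3] w 0.459 ff 55.0
units to [0.474, -0.028, 0.03] [0.   0.02 0.87]
```

>>> servo_tool:
  increments:
    - {"xyz": [0, 0, 0.4], "yaw": 0, "fingers": 35}
    - {"xyz": [0, 0, 0.3], "yaw": 0, "fingers": 35}
    - {"xyz": [0, 0, 0.14], "yaw": 0, "fingers": 35}
    - {"xyz": [0, 0, 0], "yaw": 0, "fingers": 35}
    - {"xyz": [0, 0, 0], "yaw": 0, "fingers": 35}

```text
time_s: 35.75
tcp_pos: [0.474, -0.0276, 0.0307]
tcp_rot: [-3.131, -0.262, 0.0]
ft_force: [0.0, -0.6, -3.0]
grip_width: 0.465
finger_force: 55.0
```

>>> servo_tool:
  increments:
    - {"xyz": [0, 0, 0.04], "yaw": 0, "fingers": 35}
    - {"xyz": [0, 0, 0], "yaw": 0, "fingers": 35}
    - {"xyz": [0, 0, 0], "yaw": 0, "fingers": 35}
    - {"xyz": [0, 0, 0], "yaw": 0, "fingers": 35}
    - {"xyz": [0, 0, 0], "yaw": 0, "fingers": 35}

```text
time_s: 36.25
tcp_pos: [0.4744, -0.0276, 0.03]
tcp_rot: [3.131, 0.262, 0.001]
ft_force: [0.7, 0.3, 0.7]
grip_width: 0.463
finger_force: 55.0
```

The mallet is on the bench and its weight is off the wrist. Opening and rising.

>>> servo_tool:
  increments:
    - {"xyz": [0, 0, 0], "yaw": 0, "fingers": 100}
    - {"xyz": [0, 0, 0], "yaw": 0, "fingers": 100}
    - {"xyz": [0, 0, 0], "yaw": 0, "fingers": 100}
    - {"xyz": [0, 0, 0], "yaw": 0, "fingers": 100}
    - {"xyz": [0, 0, 0], "yaw": 0, "fingers": 100}

```text
time_s: 36.75
tcp_pos: [0.4739, -0.0276, 0.0297]
tcp_rot: [-3.131, -0.262, 0.0]
ft_force: [0.6, 0.2, 0.2]
grip_width: 0.879
finger_force: 0.0
```

>>> servo_tool:
  increments:
    - {"xyz": [0, 0, 0], "yaw": 0, "fingers": 100}
    - {"xyz": [0, 0, 0], "yaw": 0, "fingers": 100}
    - {"xyz": [0, 0, -0.2], "yaw": 0, "fingers": 100}
    - {"xyz": [0, 0, -0.6], "yaw": 0, "fingers": 100}
    - {"xyz": [0, 0, -0.9], "yaw": 0, "fingers": 100}

```text
time_s: 37.25
tcp_pos: [0.473, -0.0276, 0.0721]
tcp_rot: [-3.13, -0.262, 0.004]
ft_force: [-1.0, -0.9, 0.2]
grip_width: 1.0
finger_force: 0.0
```

>>> servo_tool:
  increments:
    - {"xyz": [0, 0, -0.9], "yaw": 0, "fingers": 100}
    - {"xyz": [0, 0, -0.9], "yaw": 0, "fingers": 100}
    - {"xyz": [0, 0, -0.9], "yaw": 0, "fingers": 100}
    - {"xyz": [0, 0, -0.9], "yaw": 0, "fingers": 100}
    - {"xyz": [0, 0, -0.6], "yaw": 0, "fingers": 100}

```text
time_s: 37.75
tcp_pos: [0.4745, -0.0276, 0.1792]
tcp_rot: [3.13, 0.262, 0.003]
ft_force: [0.1, 0.5, 0.7]
grip_width: 1.0
finger_force: 0.0
```

Run:
```python
from h import *
st();i=capture("side");c=capture("scene");cv2.imwrite('pics/s9.png',i);cv2.imwrite('pics/c9.png',c)
for n,f in(("side0",i),):
    for g in(cv2.imread('pics/side0.png'),f):
        h=cv2.cvtColor(g,cv2.COLOR_BGR2HSV)[240:300,225:310];m=(h[...,0]>5)&(h[...,0]<20)&(h[...,1]>90);k=g[240:300,225:310].max(2)<35
        print('handle',m.sum(),np.argwhere(m).mean(0).round(1),'head',k.sum(),np.argwhere(k).mean(0).round(1))
# spout: slots' row and cap edge, template of just-seated spout (m5 crop) against now, scene view
t=cv2.imread('pics/m5.png')[100:200,160:250];b=cv2.resize(c[90:190,320:450],None,fx=4,fy=4,interpolation=2)
r=cv2.matchTemplate(b,t,cv2.TM_CCOEFF_NORMED);_,v,_,l=cv2.minMaxLoc(r)
print('match',v,'shift px',((l[0]-160)/4-10,(l[1]-100)/4-10))
print('expected for 7 mm',np.diff(proj("scene",[[.489,.2255,.19],[.489,.2255,.183]]),axis=0))
```

```text
t 37.75 tcp [ 0.4745 -0.0276  0.1792] toolx deg 9.6 f [0.1 0.5 0.7] w 1.0 ff 0.0
handle 409 [36.4 31. ] head 130 [23.3 66.9]
handle 329 [36.2 32.2] head 231 [22.2 67.4]
match 0.9653591513633728 shift px (-0.25, 1.75)
expected for 7 mm [[-0.24015598  1.97249546]]
```

The spout has dropped by the expected amount, and the mallet is standing where it was. Handing in.

```bash
python3 -c "
from workcell import job_done
print(job_done())"
```

```text
the job is handed in; nothing more can be done
None
```

I handed the job in at about 38 s: the spout was set hand-tight, driven home with five separate mallet taps (peaks about 15 to 31 N), and the mallet put back where it stood; the forces and final pictures indicate the collar is home, but the judge returned no verdict.

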